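# Empty the tray of spent test parts and hold it up level

## Robot

A 6-joint arm with a two-finger parallel gripper is mounted at the origin on the work surface. World frame = base frame: x ahead of the robot, y to its left, z up, the work surface at z = 0. Lengths are in mm, angles in rad, forces in N, time in s.
With the tool pointing down it reaches from about 275 to 825 mm from the base axis. Payload 5.2 kg.
Tool frame: the origin (TCP) lies midway between the tips of the shut fingers; the grasp point (between the pads) lies 19 mm behind it; z points along the fingers, y is the line along which they close (so a half turn about z gives the same grasp; the last joint's range is limited). The gripper opens to 93 mm and grips with 3 to 60 N. Pads are 15 mm wide; open, the fingers measure 128 mm over their backs; the gripper's body (75 mm by 188 mm) begins 65 mm behind the grasp point.
Start: joints at [1.121, 0.259, 1.535, -0, 1.348, -0.203], TCP at [134.343, 533.345, 218.653] pointing down, gripper open.
Joint ranges: [-3.14, 3.14], [-0.91, 2.08], [0.19, 2.58], [-1.22, 4.36], [0.22, 2.71], [-3.12, 3.12]. Speed limits (rad/s): [2.57, 2.57, 3.14, 3.14, 3.14, 3.14].

## Interface

Orientations are given as a unit quaternion [x, y, z, w].
In Python, from plant import r gives the robot as it stands.
- The arm moves only by the tool drive_tool, never from a script. Its argument "motion" is one flat list of numbers, 7 for each row, row after row: the shift along the world's x, y, z as a fraction of full scale, then the turn, a rotation vector about the world's x, y, z as a fraction of full scale, then the finger opening in mm, from 0 to 93. A call has 1 to 12 rows; each row is the pose to reach, as a shift and turn from the pose commanded when the call began; what a row does not reach only later rows make up. Full scale, the value 1, is 0.15 m for a shift and 120 degrees for a turn. A row lasts 1/12 s, in which the tool goes at most 41.7 mm and 7.16 degrees, less where a joint would pass 70% of its speed; a pose out of reach is approached as far as the arm can. A call with a number of a shift or a turn outside -1 to 1 is refused whole. A call with a gripper value outside its range is refused whole. The fingers move at their own pace and stop on an object; "force" is the grip in N (left out, the last holds). Time passes only in rows, so rows that repeat a pose let the fingers close. It gives the time, the measured TCP pose, the force, the opening and the grip force at its end, in the units of the state.
- r.get_obs(): the state, without advancing time (a new reading comes with each control period).
- r.read_camera(name): name is "scene" or "side" or "wrist"; returns the picture (400x640x3 uint8, blue, green, red); there is no depth.
- r.get_calibration(name): a dict with "vfov" (degrees; the focal length in pixels is half the picture's height over the tangent of half this angle, whatever the lens; pixels are square), "cx", "cy" (the principal point, pixels), "view" (4x4, takes a point from world to camera coordinates). Camera axes: x right, y up, looking along -z (the intrinsics and any distortion apply to the point x, -y, -z); pixel columns grow to the right and rows downward; lengths in mm; the calibration is good to about 2 mm. A picture is of the moment at which its call begins: read the wrist's pose just before it. get_calibration takes no time and is no camera call; for the wrist camera it gives the pose at the moment of the call.
- r.hand_in(): hands the job in; it is judged then, once.
The state is a dict: "clock": time; "joint_pos": joint angles; "joint_velocities": joint speeds; "joint_torque": joint torques, N m; "tcp_pos": TCP position; "tcp_rot": TCP orientation; "ft_force": force on the tool from outside, world axes, zero at the start; "ft_torque": the same for the moment, N m; "gripper_width": finger opening in mm; "grasp_force": force on a finger pad.
Only numpy, scipy, OpenCV 4.12 (cv2) and the standard library are available. Lean on these libraries where they do the work, as an engineer would, in place of code of your own. Each camera call takes 0.05 s, during which the arm holds its last target. There are 200 camera calls.

## Task

Lift the loaded sample tray by its carrying bar, level, off its platform, then tip it over the reject bin so that all four spent parts slide off its open side into the bin; do not touch the parts with the gripper and leave the other things on the bench alone. Then bring the empty tray level again and finish while still holding it by the bar, still and level in the air, with its floor about 20 cm above the bench, so that a colleague can see that it is empty; do not put it down.

Things in the scene. Friction and masses are not known exactly. Their poses are not given: they have to be found in the camera images.
- tray: Loose aluminium tray, 0.3 to 0.55 kg, weight near its middle. Floor 130 mm (its x) by 158 mm (its y), 4 mm thick; walls to 34 mm at the back (+x) and both ends (y); the front (-x) is fully open, no lip. Uprights 24 mm wide in mid-end carry a dark steel bar across its middle. Origin: centre of the underside; z up. Starts on the platform, open side roughly towards the robot.
- tray_bar (a point): Middle of the carrying bar, where to grip it: 109 mm above the tray's underside, over its centre. The bar runs 150 mm along the tray's y; rectangular, 14 mm wide (along the tray's x), 18 mm high; its top, 118 mm above the underside, is the tray's highest part. Axes as the tray's.
- tray_lip (a point): Middle of the tray's open front edge, on the upper face of the floor (65 mm from the tray's centre along its -x). Lowering this edge lets the parts slide out: they start to slide at a tilt between about 12 and 22 degrees, and leave quickly at 35 to 45 degrees. Axes as the tray's.
- pad0: Spent clamp pad: brown block, 20 x 16 x 14 mm high, 20 g, with two small brass screws on top. It starts somewhere on the tray floor, behind or near the bar. Origin: centre of its underside as it starts.
- pad1: Spent clamp pad: brown block, 20 x 16 x 14 mm high, 20 g, with two small brass screws on top. It starts somewhere on the tray floor, behind or near the bar. Origin: centre of its underside as it starts.
- roller0: Spent cam roller: black disc standing on its flat face, 22 mm across, 14 mm high, 20 g. It starts on the tray floor like the clamp pads. Origin: centre of its underside as it starts.
- roller1: Spent cam roller: black disc standing on its flat face, 22 mm across, 14 mm high, 20 g. It starts on the tray floor like the clamp pads. Origin: centre of its underside as it starts.
- bin: Reject bin: open grey plastic box, fixed to the bench, 200 mm (its x) by 220 mm (its y) and 80 mm high, walls and floor 5 mm thick. It stands on the other side (left or right) from the tray. Origin: centre of its underside, on the bench.
- stand: Fixed low steel platform on four posts on which the tray starts, 140 mm (its x) by 180 mm (its y), flat top 45 mm above the bench. Origin: centre of its foot, on the bench.
- meter: Bystander: black hand meter lying on the bench, 130 x 70 x 30 mm (knob to 37 mm). Origin: centre of its underside.
- oiler: Bystander: white plastic bottle with a black cap, 40 mm across, 100 mm high. Origin: centre of its underside.
- driver: Bystander: screwdriver lying on the bench. Origin: its underside, near the middle of its length.
There are look-alikes about, which are no part of the job. Of the things shaped like the tray, the aluminium one is meant.

How it is judged (in metres and radians):
On the way, in this order (a step that is already met when the one before it is completed fails the run):
1. the tray is lifted level off its platform with all four parts still on it (height (world z) of tray above 0.065 m and contact force between tray and stand below 0.1 N and angle between tray's own z axis and vertical below 0.2 rad and contact force between the fingers and tray above 1 N and x of pad0 in the frame of tray between -0.066 and 0.066 m and z of pad0 in the frame of tray between -0.002 and 0.03 m and x of roller0 in the frame of tray between -0.066 and 0.066 m and z of roller0 in the frame of tray between -0.002 and 0.03 m and x of pad1 in the frame of tray between -0.066 and 0.066 m and z of pad1 in the frame of tray between -0.002 and 0.03 m and x of roller1 in the frame of tray between -0.066 and 0.066 m and z of roller1 in the frame of tray between -0.002 and 0.03 m), for 0.2 s.
2. all four parts have slid into the bin while the tray is held (contact force between the fingers and tray above 1 N and x of pad0 in the frame of bin between -0.1 and 0.1 m and y of pad0 in the frame of bin between -0.11 and 0.11 m and z of each of pad0, roller0, pad1, roller1 in the frame of bin below 0.07 m and x of roller0 in the frame of bin between -0.1 and 0.1 m and y of roller0 in the frame of bin between -0.11 and 0.11 m and x of pad1 in the frame of bin between -0.1 and 0.1 m and y of pad1 in the frame of bin between -0.11 and 0.11 m and x of roller1 in the frame of bin between -0.1 and 0.1 m and y of roller1 in the frame of bin between -0.11 and 0.11 m), for 0.2 s.
At the end, for the whole second after the job is handed in: The gripper still holds the tray, still, level to 0.14 rad (8 degrees), its underside 140 to 260 mm above the bench and touching neither bin nor platform, and all four parts lie inside the bin (all of step 2 and height (world z) of tray between 0.14 and 0.26 m and angle between tray's own z axis and vertical below 0.14 rad and linear speed of tray below 0.02 m/s and angular speed of tray below 0.1 rad/s and contact force between tray and bin below 0.1 N and contact force between tray and stand below 0.1 N); the arm keeps its last pose, push and grip.
It fails at once if the gripper touches a spent part (contact force between the fingers and pad0 above 0.5 N or contact force between the fingers and roller0 above 0.5 N or contact force between the fingers and pad1 above 0.5 N or contact force between the fingers and roller1 above 0.5 N).
It fails at once if a bystander is moved by more than 30 mm (distance of any of meter, oiler, driver from where it was at the start of the episode above 0.03 m).
It also fails if it takes over 51 s, if anything falls off the work surface, if the arm or the gripper's body presses on something with over 40 N, if the wrist force passes 120 N, or if a joint passes its speed limit or range.

## Working session

There is one attempt and no reset: what is moved stays moved. The work goes in short steps, Python scripts to look and compute and a tool call to move; the robot and the scene stay as the last step left them, time stands still between calls to the robot, and variables do not carry over. Pictures are saved under pics/ and viewed, at most 10 in all, crops included, and the job is handed in when it is done.

Besides the shell and the picture viewer there is one more tool, called after "Emit:" as name(argument=value, ...) on one line, values as JSON. drive_tool: Moves the arm, as the interface text tells. Shift numbers are shares of 0.15 m and turn numbers shares of 120 degrees, none past 1 either way. Its arguments: {"type":"object","properties":{"motion":{"type":"array"},"force":{"type":"number"}},"required":["motion"]}

```bash
mkdir -p pics
cat > h.py <<'E'
import numpy as np, cv2
from plant import r
def save(n,f):
    c=r.get_calibration(n); im=np.array(r.read_camera(n)); cv2.imwrite(f,im); return im,c
def ray(c,u,v,z):
    "world point at height z seen at pixel u,v"
    f=200/np.tan(np.radians(c["vfov"])/2); V=np.array(c["view"])
    d=np.array([(u-c["cx"])/f,-(v-c["cy"])/f,-1]); R=V[:3,:3]; o=-R.T@V[:3,3]; d=R.T@d
    return o+d*(z-o[2])/d[2]
def proj(c,p):
    f=200/np.tan(np.radians(c["vfov"])/2); V=np.array(c["view"]); q=V[:3,:3]@np.array(p)+V[:3,3]
    return np.array([c["cx"]+f*q[0]/-q[2], c["cy"]-f*q[1]/-q[2]])
E
python3 - <<'E'
from h import *
o=r.get_obs(); print(o)
for n in("scene","side"):
    im,c=save(n,f"pics/{n}0.png"); print(n,c)
print(r.get_calibration("wrist").keys())
E
```

```text
{'clock': 0.0, 'joint_pos': array([ 1.12120709e+00,  2.59365767e-01,  1.53608564e+00, -2.12207683e-05,
        1.34796943e+00, -2.02817799e-01]), 'joint_velocities': array([ 0.00076145, -0.00104954,  0.00088912,  0.00247946,  0.00060527,
        0.00051898]), 'joint_torque': array([ 1.68549909e-04, -4.37296987e+01, -2.84006006e+01,  7.19990884e-02,
        4.14196600e-02, -1.27078424e-04]), 'tcp_pos': array([134.1048793 , 532.84177871, 217.80441568]), 'tcp_rot': array([ 1.23070499e-01,  9.92397509e-01, -8.69206684e-04, -2.83120721e-04]), 'ft_force': array([ 0.19092485, -0.42712907, -0.08804314]), 'ft_torque': array([-0.0111667 , -0.03737753, -0.02202267]), 'grasp_force': 0.0, 'gripper_width': 92.88222953315753}
scene {'vfov': 57.336589177390266, 'cx': 317.31240182474727, 'cy': 201.70159288818996, 'view': array([[-2.88341901e-01,  9.57487611e-01,  8.74207839e-03,
         6.99033377e+01],
       [-8.22767078e-01, -2.52421174e-01,  5.09252281e-01,
         4.25912396e+02],
       [ 4.89809435e-01,  1.39646076e-01,  8.60572885e-01,
        -1.58490153e+03],
       [ 0.00000000e+00,  0.00000000e+00,  0.00000000e+00,
         1.00000000e+00]])}
side {'vfov': 50.44591070435277, 'cx': 312.67356727532643, 'cy': 190.8524741418112, 'view': array([[-7.94163989e-01, -6.07600529e-01, -1.11873355e-02,
         4.82496192e+02],
       [ 4.58381775e-01, -6.11011144e-01,  6.45408034e-01,
        -2.91481932e+02],
       [-3.98985850e-01,  5.07431748e-01,  7.63756056e-01,
        -1.26424625e+03],
       [ 0.00000000e+00,  0.00000000e+00,  0.00000000e+00,
         1.00000000e+00]])}
dict_keys(['vfov', 'cx', 'cy', 'view'])
```

View pics/scene0.png

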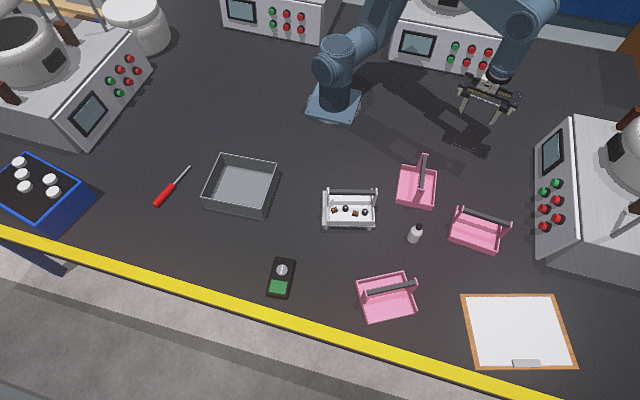

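View pics/side0.png

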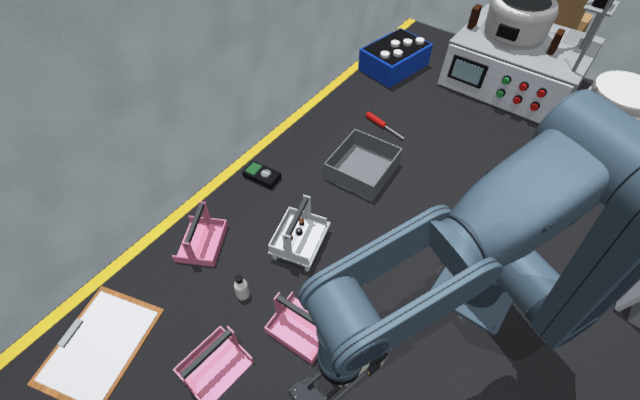

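The scene picture shows the aluminium tray at about (350,208), the bin at (240,185), the meter at (281,278), the oiler at (416,233), the driver at (172,187) and three pink look-alikes. I'll zoom in on the tray and bin in both views.

Run:
```python
from h import *
a=cv2.imread("pics/scene0.png")[145:245,190:390]; b=cv2.imread("pics/side0.png")[120:280,245:415]
a=cv2.resize(a,None,fx=4,fy=4,interpolation=cv2.INTER_CUBIC); cv2.imwrite("pics/a.png",a)
cs=r.get_calibration("scene"); cd=r.get_calibration("side")
for n,u,v,z in[("base",335,120,0),("bin c",240,188,5),("oiler",415,241,0),("meter",281,280,15),("driver",172,187,10),("tray",350,222,49),("pink1",417,200,10),("pink2",478,240,10),("pink3",386,310,5)]: print(n,ray(cs,u,v,z).round())
for n,u,v,z in[("tray",298,243,49),("bin",362,168,5)]: print(n,ray(cd,u,v,z).round())
```

```text
base [91. 32.  0.]
bin c [ 525. -214.    5.]
oiler [546. 442.   0.]
meter [815.  51.  15.]
driver [ 597. -452.   10.]
tray [566. 212.  49.]
pink1 [387. 421.  10.]
pink2 [485. 646.  10.]
pink3 [807. 392.   5.]
tray [500. 215.  49.]
bin [ 536. -209.    5.]
```

View pics/a.png

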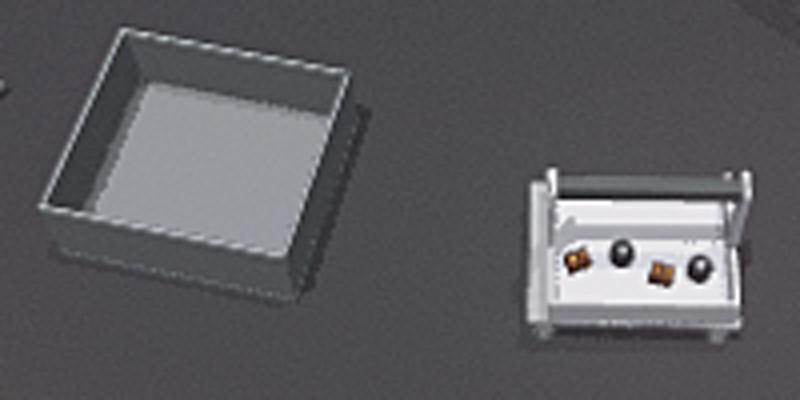

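The crop shows the bar from (555,187) to (742,188), and the bin rim corners at (122,30), (350,72), (288,256) and (42,208). The four parts sit on the camera side of the bar.

Run:
```python
from h import *
cs=r.get_calibration("scene")
g=lambda u,v,z: ray(cs,190+u/4,145+v/4,z)
A,B=g(555,187,154),g(742,188,154); print("bar",A.round(),B.round(),((A+B)/2).round(),np.degrees(np.arctan2(*(B-A)[1::-1])),np.linalg.norm(B-A))
C=np.array([g(*p,80) for p in[(122,30),(350,72),(288,256),(42,208)]]); print("bin",C.round(),C.mean(0).round(),cv2.minAreaRect(C[:,:2].astype(np.float32)))
print("floor",g(560,305,49),g(735,305,49))
```

```text
bar [536. 125. 154.] [493. 269. 154.] [514. 197. 154.] 106.71272318824323 150.0221083853301
bin [[ 443. -311.   80.]
 [ 427.  -95.   80.]
 [ 621.  -80.   80.]
 [ 639. -297.   80.]] [ 532. -196.   80.] ((532.3154907226562, -195.95852661132812), (196.03236389160156, 217.44186401367188), 4.578886985778809)
floor [583.21513408 146.97219861  49.        ] [539.85512262 288.61300347  49.        ]
```

Emit:
drive_tool(motion=[0.4,-0.37,0.05,0,0,-0.08,93,0.85,-0.75,0.1,0,0,-0.165,93,0.85,-0.75,0.1,0,0,-0.165,93,0.85,-0.75,0.1,0,0,-0.165,93,0.85,-0.75,0.1,0,0,-0.165,93])

```text
clock: 0.52
tcp_pos: [266.4, 417.2, 233.9]
tcp_rot: [0.294, 0.956, -0.001, 0.001]
ft_force: [-0.4, 1.2, 0.6]
gripper_width: 92.8
grasp_force: 0.0
```

Emit:
drive_tool(motion=[0.4,-0.37,0,0,0,-0.08,93,0.85,-0.75,0,0,0,-0.165,93,0.85,-0.75,0,0,0,-0.165,93,0.85,-0.75,0,0,0,-0.165,93,0.85,-0.75,0,0,0,-0.165,93])

```text
clock: 0.93
tcp_pos: [393.9, 304.3, 233.2]
tcp_rot: [0.454, 0.891, -0.001, 0.001]
ft_force: [0.6, 0.8, -1.1]
gripper_width: 93.2
grasp_force: 0.0
```

Emit:
drive_tool(motion=[0.4,-0.37,0,0,0,-0.08,93,0.83,-0.74,0,0,0,-0.163,93,0.83,-0.74,0,0,0,-0.163,93,0.83,-0.74,0,0,0,-0.163,93,0.83,-0.74,0,0,0,-0.163,93,0.83,-0.74,0,0,0,-0.163,93])

```text
clock: 1.43
tcp_pos: [514.6, 196.2, 232.7]
tcp_rot: [0.598, 0.801, -0.001, -0.001]
ft_force: [-0.4, 1.1, -0.1]
gripper_width: 93.3
grasp_force: 0.0
```

Run:
```python
from h import *
o=r.get_obs(); print(o["clock"],o["tcp_pos"],o["tcp_rot"],o["joint_pos"])
im,c=save("wrist","pics/w1.png")
import pickle; pickle.dump(c,open("w1.pkl","wb"))
y=np.radians(16.7); cy=np.array([-np.sin(y),np.cos(y),0])
for s in(-75,75): print(proj(c,np.array([514,197,163])+s*cy))
```

```text
1.4333 [514.61560598 196.23125661 232.66617863] [ 5.98105395e-01  8.01416936e-01 -5.53140693e-04 -7.23986825e-04] [ 1.61551998e-01  2.52134409e-01  1.50897947e+00  2.77721785e-04
  1.38228046e+00 -1.27026100e-01]
[319.79785385 301.27514863]
[319.32819904 103.32295658]
```

View pics/w1.png

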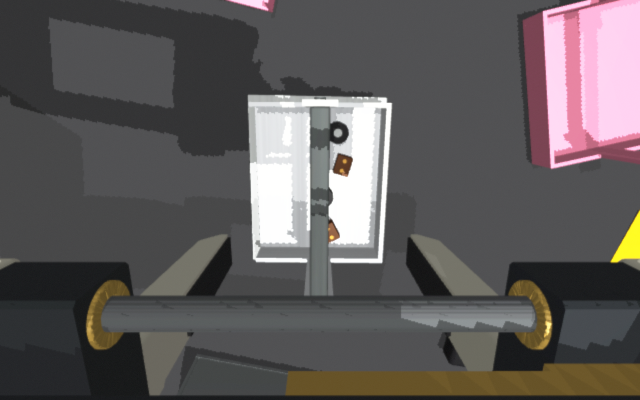

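The bar is at column 319.5, exactly where predicted, running from about row 105 to 300. The parts lie low on the floor behind it. Descending and gripping.

Emit:
drive_tool(motion=[0,0,-0.2,0,0,0,93,0,0,-0.4,0,0,0,93,0,0,-0.55,0,0,0,93,0,0,-0.65,0,0,0,93,0,0,-0.65,0,0,0,93,0,0,-0.65,0,0,0,60,0,0,-0.65,0,0,0,30,0,0,-0.65,0,0,0,0,0,0,-0.65,0,0,0,0,0,0,-0.65,0,0,0,0,0,0,-0.65,0,0,0,0,0,0,-0.65,0,0,0,0], force=40)

```text
clock: 2.48
tcp_pos: [514.1, 197.3, 136.5]
tcp_rot: [0.597, 0.802, 0.0, 0.0]
ft_force: [0.8, -0.5, 0.3]
gripper_width: 50.9
grasp_force: 0.0
```

Emit:
drive_tool(motion=[0,0,0,0,0,0,0,0,0,0,0,0,0,0,0,0,0,0,0,0,0,0,0,0,0,0,0,0,0,0,0,0,0,0,0,0,0,0,0,0,0,0,0,0,0,0,0,0,0,0,0,0,0,0,0,0,0,0,0,0,0,0,0], force=50)

```text
clock: 3.23
tcp_pos: [514.0, 197.3, 136.1]
tcp_rot: [0.597, 0.802, 0.0, 0.0]
ft_force: [1.3, 0.3, -1.0]
gripper_width: 13.8
grasp_force: 50.0
```

Emit:
drive_tool(motion=[0,0,0.02,0,0,0,0,0,0,0.06,0,0,0,0,0,0,0.12,0,0,0,0,0,0,0.2,0,0,0,0,0,0,0.28,0,0,0,0,0,0,0.37,0,0,0,0,0,0,0.46,0,0,0,0,0,0,0.54,0,0,0,0,0,0,0.61,0,0,0,0,0,0,0.66,0,0,0,0,0,0,0.69,0,0,0,0,0,0,0.7,0,0,0,0])

```text
clock: 4.23
tcp_pos: [514.1, 197.4, 242.0]
tcp_rot: [0.597, 0.802, 0.0, 0.0]
ft_force: [0.9, 0.6, -5.2]
gripper_width: 13.3
grasp_force: 50.0
```

Run:
```python
from h import *
o=r.get_obs(); print(o["clock"],o["tcp_pos"],o["tcp_rot"],o["ft_force"],o["ft_torque"],o["gripper_width"],o["grasp_force"])
a,c=save("wrist","pics/w2.png"); b,_=save("side","pics/x.png"); 
cv2.imwrite("pics/l.png",np.hstack([a[60:360,200:440],cv2.resize(b[150:290,230:360],None,fx=2.1,fy=2.143)[:300]]))
```

```text
4.2333 [514.06228188 197.38337266 241.95411991] [5.96938153e-01 8.02287106e-01 3.56397338e-04 3.36620305e-04] [ 0.85506494  0.58676413 -5.19187737] [-0.08785313  0.04472831  0.02375369] 13.327761330939525 49.98307228088379
```

View pics/l.png

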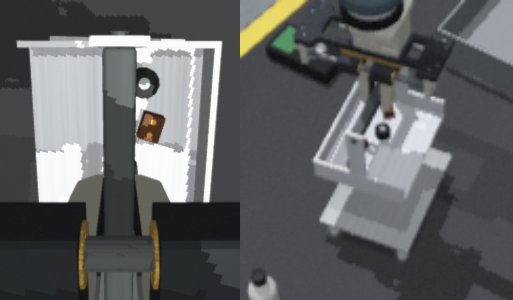

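The tray is clear of the platform and level, with the parts still on it; two of them are visible at (145,83) and (152,127). Carrying it gently to the bin.

Emit:
drive_tool(motion=[0.002,-0.017,0,0,0,-0.001,0,0.008,-0.06,0,0,0,-0.002,0,0.018,-0.13,0,0,0,-0.005,0,0.03,-0.217,0,0,0,-0.009,0,0.044,-0.32,0,0,0,-0.013,0,0.06,-0.434,0,0,0,-0.017,0,0.076,-0.546,0,0,0,-0.021,0,0.09,-0.65,0,0,0,-0.025,0,0.102,-0.737,0,0,0,-0.029,0,0.112,-0.806,0,0,0,-0.032,0,0.118,-0.85,0,0,0,-0.033,0,0.12,-0.867,0,0,0,-0.034,0])

```text
clock: 5.33
tcp_pos: [532.1, 65.9, 241.1]
tcp_rot: [0.626, 0.78, -0.0, 0.0]
ft_force: [0.7, -0.3, -5.8]
gripper_width: 13.7
grasp_force: 50.0
```

Emit:
drive_tool(motion=[0.002,-0.017,0,0,0,-0.001,0,0.008,-0.06,0,0,0,-0.002,0,0.018,-0.13,0,0,0,-0.005,0,0.03,-0.217,0,0,0,-0.009,0,0.044,-0.32,0,0,0,-0.013,0,0.06,-0.434,0,0,0,-0.017,0,0.076,-0.546,0,0,0,-0.021,0,0.09,-0.65,0,0,0,-0.025,0,0.102,-0.737,0,0,0,-0.029,0,0.112,-0.806,0,0,0,-0.032,0,0.118,-0.85,0,0,0,-0.033,0,0.12,-0.867,0,0,0,-0.034,0])

```text
clock: 6.33
tcp_pos: [550.0, -64.0, 241.0]
tcp_rot: [0.653, 0.757, -0.0, 0.0]
ft_force: [-0.1, 0.5, -6.6]
gripper_width: 13.5
grasp_force: 50.0
```

Emit:
drive_tool(motion=[0.002,-0.017,0,0,0,-0.001,0,0.008,-0.06,0,0,0,-0.002,0,0.018,-0.13,0,0,0,-0.005,0,0.03,-0.217,0,0,0,-0.009,0,0.044,-0.32,0,0,0,-0.013,0,0.06,-0.434,0,0,0,-0.017,0,0.076,-0.546,0,0,0,-0.021,0,0.09,-0.65,0,0,0,-0.025,0,0.102,-0.737,0,0,0,-0.029,0,0.112,-0.806,0,0,0,-0.032,0,0.118,-0.85,0,0,0,-0.033,0,0.12,-0.867,0,0,0,-0.034,0])

```text
clock: 7.33
tcp_pos: [567.9, -194.2, 240.9]
tcp_rot: [0.68, 0.734, -0.0, -0.0]
ft_force: [0.2, 0.8, -6.0]
gripper_width: 13.3
grasp_force: 50.0
```

Run:
```python
from h import *
o=r.get_obs(); print(o["clock"],o["tcp_pos"],o["tcp_rot"],o["ft_force"],o["joint_pos"],o["grasp_force"])
b,_=save("scene","pics/x2.png"); cv2.imwrite("pics/m.png",cv2.resize(b[130:250,160:320],None,fx=4,fy=4))
```

```text
7.3333 [ 567.8984195  -194.17339116  240.91854203] [ 6.79540776e-01  7.33637730e-01 -1.13870253e-04 -4.22867172e-05] [ 0.20952554  0.75606477 -5.96150038] [-5.15006369e-01  3.36395991e-01  1.37277772e+00 -2.04123372e-04
  1.43255364e+00 -5.91501542e-01] 49.98324930667877
```

View pics/m.png

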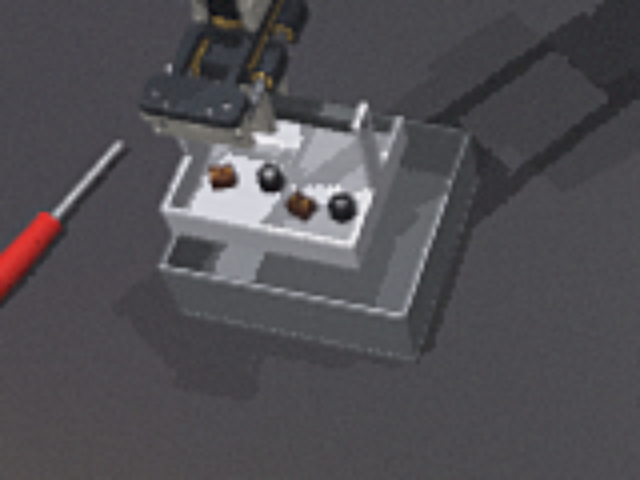

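The parts are still on the tray and it sits over the bin, well clear of the driver. Tipping 42°, front edge down.

Emit:
drive_tool(motion=[0.004,0,-0.01,0.001,-0.015,0,0,0.01,0,-0.025,0.003,-0.04,0,0,0.02,0,-0.04,0.006,-0.075,0,0,0.03,0,-0.055,0.008,-0.11,0,0,0.04,0,-0.07,0.011,-0.145,0,0,0.05,0,-0.085,0.014,-0.18,0,0,0.058,0,-0.1,0.017,-0.215,0,0,0.066,0,-0.12,0.019,-0.25,0,0,0.073,0,-0.135,0.022,-0.285,0,0,0.08,0,-0.15,0.024,-0.315,0,0,0.085,0,-0.167,0.026,-0.34,0,0,0.085,0,-0.167,0.027,-0.35,0,0])

```text
clock: 8.38
tcp_pos: [579.1, -191.1, 214.7]
tcp_rot: [0.633, 0.685, 0.264, 0.244]
ft_force: [-0.7, 0.8, -5.9]
gripper_width: 13.5
grasp_force: 50.0
```

Emit:
drive_tool(motion=[0,0,0,0,0,0,0,0,0,0,0,0,0,0,0,0,0,0,0,0,0,0,0,0,0,0,0,0,0,0,0,0,0,0,0,0,0,0,0,0,0,0])

```text
clock: 8.88
tcp_pos: [580.9, -192.7, 216.4]
tcp_rot: [0.633, 0.685, 0.264, 0.244]
ft_force: [-0.4, -0.5, -5.9]
gripper_width: 13.7
grasp_force: 50.0
```

Run:
```python
from h import *
o=r.get_obs(); print(o["clock"],o["tcp_pos"],o["tcp_rot"],o["ft_force"],o["joint_pos"],o["grasp_force"])
a,_=save("scene","pics/x3.png"); b,_=save("side","pics/x4.png"); 
z=lambda i:cv2.resize(i,(400,400)); cv2.imwrite("pics/n.png",np.hstack([z(a[130:250,180:300]),z(b[90:220,300:430])]))
```

```text
8.8833 [ 580.94824062 -192.65517884  216.43009347] [0.63329246 0.68538892 0.26354232 0.24439343] [-0.39864234 -0.52986935 -5.92029423] [-0.84565722  0.0802523   2.01648117  0.88444866  0.76341663 -1.49967773] 49.983771443367004
```

View pics/n.png

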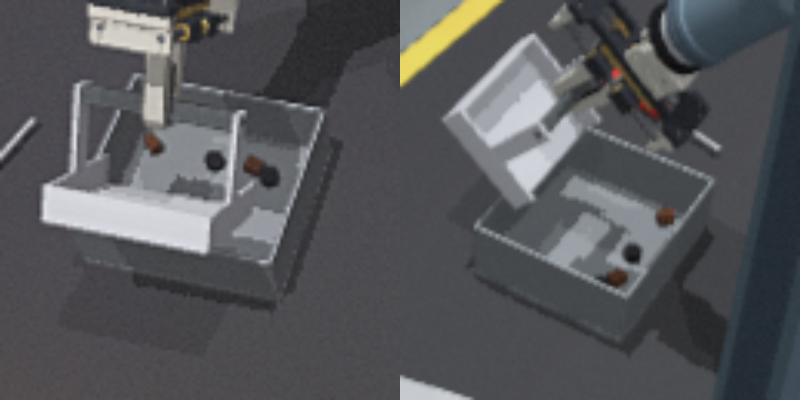

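All four parts lie in the bin: two brown and two black in the left view. The tray is empty. Levelling and raising to 20 cm.

Emit:
drive_tool(motion=[0,0,0.03,-0.001,0.015,0,0,0,0,0.08,-0.003,0.04,0,0,0,0,0.13,-0.006,0.075,0,0,-0.01,0,0.18,-0.008,0.11,0,0,-0.02,0,0.23,-0.011,0.145,0,0,-0.03,0,0.28,-0.014,0.18,0,0,-0.04,0,0.33,-0.017,0.215,0,0,-0.05,0,0.38,-0.019,0.25,0,0,-0.06,0,0.43,-0.022,0.285,0,0,-0.07,0,0.46,-0.024,0.315,0,0,-0.08,0,0.48,-0.026,0.34,0,0,-0.085,0,0.49,-0.027,0.35,0,0])

```text
clock: 9.98
tcp_pos: [569.3, -192.3, 289.9]
tcp_rot: [0.679, 0.734, -0.0, -0.001]
ft_force: [0.5, -0.1, -4.8]
gripper_width: 14.1
grasp_force: 50.0
```

Emit:
drive_tool(motion=[0,0,0,0,0,0,0,0,0,0,0,0,0,0,0,0,0,0,0,0,0,0,0,0,0,0,0,0,0,0,0,0,0,0,0,0,0,0,0,0,0,0,0,0,0,0,0,0,0,0,0,0,0,0,0,0])

```text
clock: 10.65
tcp_pos: [567.7, -192.9, 289.7]
tcp_rot: [0.679, 0.734, 0.0, 0.0]
ft_force: [0.7, 0.5, -5.8]
gripper_width: 13.4
grasp_force: 50.0
```

Run:
```python
from h import *
o=r.get_obs(); print(o["clock"],o["tcp_pos"],o["tcp_rot"],o["ft_force"],o["ft_torque"],np.abs(o["joint_velocities"]).max(),o["grasp_force"])
a,_=save("scene","pics/x5.png"); b,_=save("side","pics/x6.png"); 
z=lambda i:cv2.resize(i,(400,400)); cv2.imwrite("pics/o.png",np.hstack([z(a[110:250,170:310]),z(b[80:220,290:430])]))
```

```text
10.65 [ 567.70641774 -192.87711028  289.74191175] [6.79158275e-01 7.33991837e-01 9.65509493e-05 1.10999186e-04] [ 0.68942102  0.45133127 -5.82555064] [-0.06450283  0.09509587  0.046143  ] 0.002485722381898742 49.983322620391846
```

View pics/o.png

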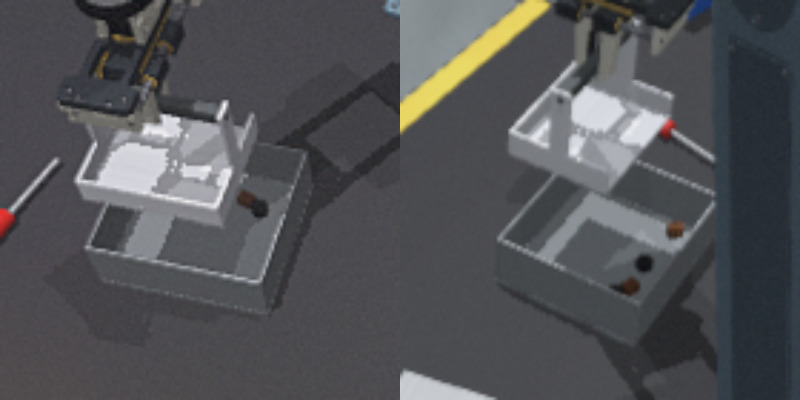

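The tray is empty, level and still, with the parts in the bin. Handing in.

```bash
python3 -c "
from plant import r
print(r.hand_in())"
```

```text
the job is handed in; nothing more can be done
None
```

I handed the job in at about 10.8 s on the robot's clock: all four spent parts are in the bin, and the gripper still holds the empty tray level and still, its floor about 20 cm above the bench; the hand-in gave no verdict.

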